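# Set the dial behind the drop-down flap of the boiler control box

## Task

Fold the flap of the steel boiler control box right down towards you, turn the pointer dial behind it clockwise to the triangle mark so that it rests in that click position, then fold the flap back up until it is fully shut. Let go of everything and leave the other things on the counter where they are.

Things in the scene. Friction and masses are not known exactly. Their poses are not given: they have to be found in the camera images.
- boiler_box: Steel box, fixed, 210 wide (y), 157 deep (x from -107 to +50), 125 mm high at the back. Origin on the counter; x to its back, y to its left, z up. The dial panel slopes up to the back at 40 deg, its normal leans 40 deg from vertical to the front (-x). It lies in a well 190 mm wide, 100 mm along the slope, between cheeks 39 mm high; the shut flap covers it. Back block top: 30 mm under the shut lug.
- flap (a joint): Hinge of the grey-painted flap, rad: 0 = shut (parallel to the panel, 42 mm over it), grows as the flap swings up, over and down towards the robot, 1.85 = fully down on its stop (then it points to the robot, 34 degrees above level). Stiff friction hinge (0.15 N m, flap 0.15 kg): it stays where it is left. Starts shut.
- flap_hinge (a point): Middle of the flap's hinge line (parallel to the box's y), at the box's lower front edge, 102 mm in front of the box origin, 77 mm above the counter. Axes: x along the flap to its free edge, z out of its outer face. The flap is 186 wide, 6 mm thick and ends 109 mm from the hinge.
- flap_lug (a point): Point to pinch on the black lug amid the flap's free edge: 128 mm from the hinge along the flap, 10 mm along its outward normal (axes as flap_hinge). The lug is 14 mm wide (y), 20 mm thick, reaches 105 to 143 mm from the hinge; pinched across y it can turn between the pads. Shut, the coffee machine's side overhangs some 55 mm behind it: tilt the tool back towards the robot.
- dial (a joint): Dial angle, rad, clockwise positive looking at the panel. Seven click positions 0.6 apart: 0 = ring mark (pointer farthest left), 3.0 = triangle mark; 0.6, 1.2, 1.8 (pointer straight up the slope), 2.4, 3.6 = plain ticks. Stops just past 0 and 3.6. A sprung detent (about 0.08 N m) pulls it to the nearest click when let go. Starts in 0.4 to 1.4, may be between clicks.
- dial_grip (a point): On the dial's axis, 28 mm out from the panel: the height to grip. z axis = out of the panel, x axis = where the pointer points (turns with the dial). Black bar grip 42 mm long (x), 14 mm wide, 6 to 34 mm over the panel, on a skirt 46 mm across and 6 mm high; its pointed end and white line are the pointer. White marks 38 mm from the axis. The axis is 52 mm up the slope from the panel's lower edge.
- tamper: Tamper, 58 mm foot, 102 mm high, loose, beside the box. Origin under its foot. Leave alone.
- dosing_cup: Steel cup, 60 mm across, 52 mm high, loose, beside the box. Origin under its base. Leave alone.
- espresso_cup: Small ceramic cup with a handle, 64x87x50 mm, loose. Origin under its base. Leave alone.
- cocoa_shaker: Cocoa shaker, 72 mm across, 110 mm high, loose. Origin under its base. Leave alone.
- pitcher: Steel milk pitcher upside down, 124x77x124 mm, loose. Origin under it. Leave alone.
- carton: Blue milk carton, 77x76x238 mm, loose. Origin under its base. Leave alone.

How it is judged:
By the outcome, as a careful person would: the job done as asked, in the order asked, and still so for the second after the job is handed in, with the robot touching nothing.
It also fails if it takes over 70 s, if anything falls off the work surface, if the arm or the gripper's body presses on something with over 40 N, if the wrist force passes 120 N, or if a joint passes its speed limit or range.

## Robot

A 7-joint arm with a two-finger parallel gripper is mounted at the origin on a cart in front of the work surface, level with it; the furniture and walls round the work are solid. World frame = base frame: x ahead of the robot, y to its left, z up, the work surface at z = 0. Lengths are in m, angles in rad, forces in N, time in s.
With the tool pointing down it reaches from about 0.4 to 0.875 m from the base axis. Payload 19.3 kg.
Tool frame: the origin (TCP) lies midway between the tips of the shut fingers; the grasp point (between the pads) lies 19 mm behind it (hold_point_z is the z of the grasp point in the tool frame, in m); z points along the fingers, y is the line along which they close (so a half turn about z gives the same grasp; the last joint's range is limited). The gripper opens to 85 mm and grips with 20 to 120 N. Pads are 22 mm wide; open, the fingers measure 114 mm over their backs; the gripper's body (76 mm by 85 mm) begins 54 mm behind the grasp point. The pads swing forward as they close: fully open they stand 13 mm farther back than shut.
Start: joints at [-0.07, 0.521, -0.036, 1.599, 0.021, 1.021, -0.113], TCP at [0.625, -0, 0.231] pointing down, gripper open.
Joint ranges: [-2.91, 2.91], [-0.3, 2.13], [-1.5, 1.42], [0.17, 2.43], [-1.26, 4.41], [0.16, 1.93], [-2.52, 2.52]. Speed limits (rad/s): [1.89, 1.89, 2.39, 2.39, 3.01, 3.01, 3.01].

## Interface

Orientations are given as [roll, pitch, yaw] about the fixed x, y, z axes, in that order (R = Rz(yaw) Ry(pitch) Rx(roll)).
In Python, from plant import * gives the robot as it stands. Calls block until the motion is done:
- move_to(position, orientation): joint-space move of the TCP to a pose.
- move_l(position, rotation=None, vel=0.15, contact_N=None): straight line of the TCP; rotation=None keeps the orientation; vel is the mean speed in m/s. With contact_N (N) it stops when the force on the tool has changed by that much, and returns True; else False.
- move_j(angles): joint-space move.
- move_gripper(opening, force=None): opening from 0.0 (shut) to 1.0 (fully open); force is the grip in N (None keeps the last); returns when the fingers have stopped.
- sleep(seconds).
- solve_ik(position, orientation): joint angles nearest the present ones, or None.
- grab_frame(name): name is "scene" or "side" or "wrist"; returns the picture (480x640x3 uint8, red, green, blue); there is no depth.
- camera_info(name): a dict with "intrinsics" (3x3 intrinsics, pixels), "xyz" and "orientation" of the camera in the world; the wrist camera has in their place "tool_from_camera" (4x4, takes a point from camera to tool coordinates, whose origin is the TCP and whose axes are the flange's). Camera axes: x right, y down, z forward; pixel columns grow to the right and rows downward; lengths in m; the calibration is good to about 2 mm. A picture is of the moment at which its call begins: read the wrist's pose just before it. camera_info takes no time and is no camera call.
A pose or a line that the arm cannot do raises Unreachable and nothing moves.
- finish_job(): hands the job in; it is judged then, once.
Readings, each from a call of its own:
- read_clock(): time.
- read_joint_positions(): joint angles.
- read_qvel(): joint speeds.
- read_joint_torque(): joint torques, N m.
- read_ee_pos(): TCP position.
- read_eef_rot(): TCP orientation.
- read_wrist_force(): force on the tool from outside, world axes, zero at the start.
- read_ft_torque(): the same for the moment, N m.
- read_finger_gap(): opening from 0.0 (shut) to 1.0 (fully open).
- read_gripper_force(): force on a finger pad.
Only numpy, scipy, OpenCV 4.12 (cv2) and the standard library are available. Lean on these libraries where they do the work, as an engineer would, in place of code of your own. Each camera call takes 0.05 s, during which the arm holds its last target. There are 200 camera calls.

## Working session

There is one attempt and no reset: what is moved stays moved. The work goes in short steps, each a Python script; the robot and the scene stay as the last script left them, time stands still between calls to the robot, and variables do not carry over. Pictures are saved under pics/ and viewed, at most 10 in all, crops included, and the job is handed in when it is done.

```bash
ls; mkdir -p pics; python3 - <<'E'
from plant import *
import cv2,numpy as np
for n in("scene","side","wrist"):
    cv2.imwrite(f"pics/{n}0.png",grab_frame(n)[:,:,::-1])
    print(n,camera_info(n))
print(read_ee_pos(),read_eef_rot(),read_clock())
E
```

```text
pics
scene {'intrinsics': array([[542.85488712,   0.        , 319.098466  ],
       [  0.        , 542.85488712, 242.20877455],
       [  0.        ,   0.        ,   1.        ]]), 'xyz': array([-0.15414599,  0.73424695,  0.90870999]), 'orientation': array([-2.23726205e+00, -1.93247436e-04, -2.40812217e+00])}
side {'intrinsics': array([[497.45000044,   0.        , 326.46855534],
       [  0.        , 497.45000044, 237.16382054],
       [  0.        ,   0.        ,   1.        ]]), 'xyz': array([ 0.0207317 , -0.98133626,  0.99097111]), 'orientation': array([-2.23904279,  0.01420981, -0.50823258])}
wrist {'intrinsics': array([[403.01657912,   0.        , 324.16360015],
       [  0.        , 403.01657912, 236.90207674],
       [  0.        ,   0.        ,   1.        ]]), 'tool_from_camera': array([[ 3.58205602e-04, -9.50395167e-01, -3.11044848e-01,
         7.89289062e-02],
       [ 9.99999336e-01,  6.81094387e-04, -9.29459053e-04,
         1.66652049e-03],
       [ 1.09520429e-03, -3.11044309e-01,  9.50394780e-01,
        -1.42545607e-01],
       [ 0.00000000e+00,  0.00000000e+00,  0.00000000e+00,
         1.00000000e+00]])}
[ 6.24768797e-01 -3.01097187e-05  2.30877841e-01] [-3.14077608e+00  6.75038791e-05  1.57077170e+00] 0.15
```

View pics/scene0.png

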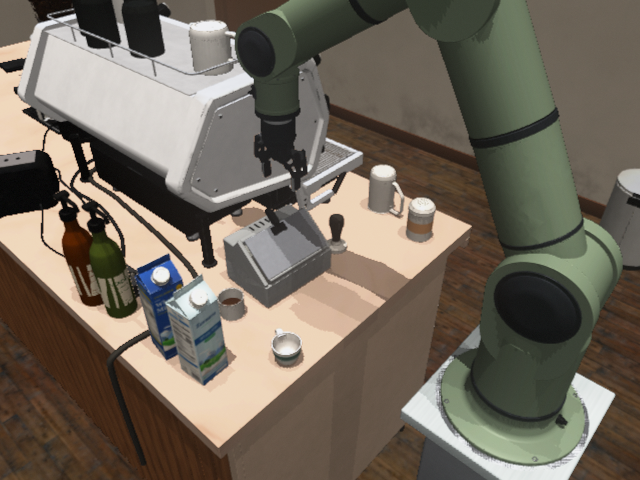

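View pics/side0.png

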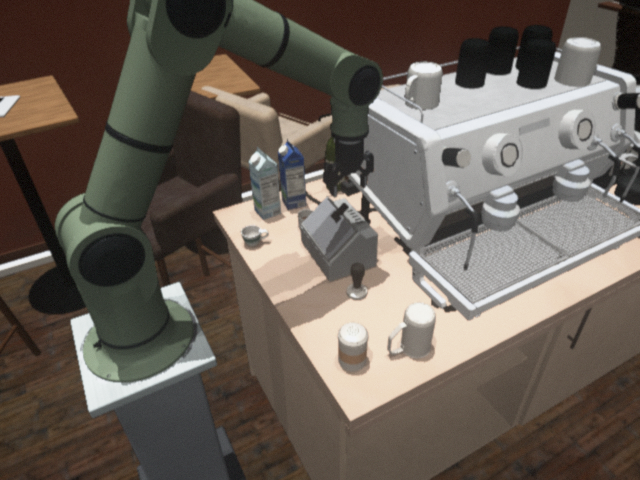

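The scene view shows the box at about (278,255) with its black lug at (278,225). In the side view the box is at (340,238) with the lug at (342,211). The gripper is just above and behind it.

View pics/wrist0.png

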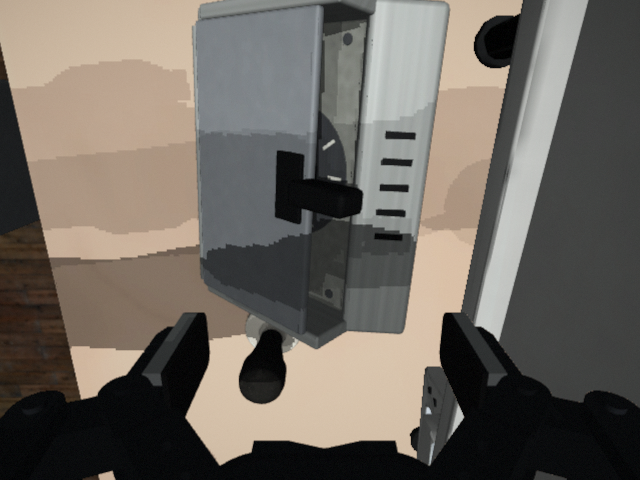

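```bash
python3 - <<'E'
import cv2,numpy as np
a=cv2.imread('pics/scene0.png')[190:310,210:350];b=cv2.imread('pics/side0.png')[185:285,290:390]
a=cv2.resize(a,(560,480),interpolation=cv2.INTER_CUBIC)[:, :400+160]
b=cv2.resize(b,None,fx=4.8,fy=4.8,interpolation=cv2.INTER_CUBIC)
o=np.hstack([cv2.resize(a,(400,343)),cv2.resize(b,(400,400))[:343]])
cv2.imwrite('pics/crop0.png',o)
E
```

```text
(no output)
```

View pics/crop0.png

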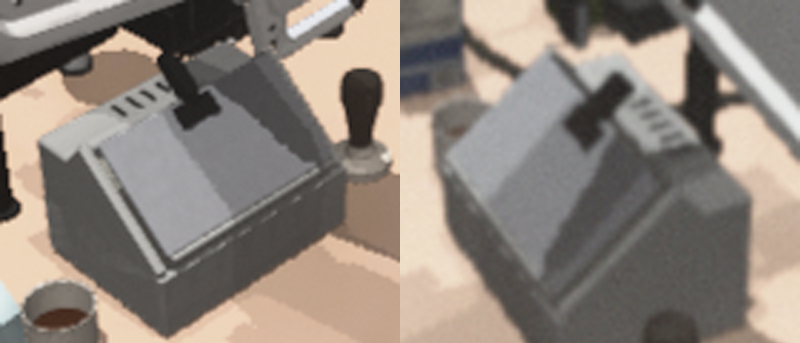

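The wrist view shows the box from above. The flap's free-edge corners are near (322,7) and (304,333), the back block's rear corners near (449,3) and (405,333), and the lug tip near (361,201). The tamper is close to the near side, at (263,370). I'll fit x, y and yaw to these corners.

```bash
cat > h.py <<'E'
from plant import *
import numpy as np, cv2
from scipy.spatial.transform import Rotation as Ro
from scipy.optimize import least_squares
c4,s4=np.cos(np.radians(40)),np.sin(np.radians(40))
E3=lambda e:Ro.from_euler('xyz',e).as_matrix()
def campose(n,tp=None,tr=None):
    i=camera_info(n)
    if n!='wrist': return i['intrinsics'],E3(i['orientation']),np.array(i['xyz'])
    T=i['tool_from_camera'];R=E3(tr)
    return i['intrinsics'],R@T[:3,:3],R@T[:3,3]+tp
def proj(c,P):
    q=(np.atleast_2d(P)-c[2])@c[1]; q=q@c[0].T
    return q[:,:2]/q[:,2:]
def flap(a,d,y,n):  # box-frame point: angle a, along, y, normal
    th=np.radians(40)+a
    return np.array([-.102+d*np.cos(th)-n*np.sin(th),y,.077+d*np.sin(th)+n*np.cos(th)])
def box2w(b,P): return Ro.from_euler('z',b[2]).apply(P)+[b[0],b[1],0]
E
python3 - <<'E'
from h import *
cw=campose('wrist',read_ee_pos(),read_eef_rot());cs=campose('scene');cd=campose('side')
W=[(flap(0,.109,.093,3e-3),(322,7)),(flap(0,.109,-.093,3e-3),(304,333)),
((.05,.105,.125),(449,3)),((.05,-.105,.125),(405,333)),(flap(0,.0,-.093,3e-3),(203,278)),
(flap(0,.143,0,10e-3),(361,201))]
# crop coords -> full
S=[(flap(0,.109,.093,3e-3),(210+95*.35,190+150*.35)),((-.107,.105,0),(210+165*.35,190+337*.35)),((-.107,-.105,0),(210+345*.35,190+222*.35))]
D=[(flap(0,.109,.093,3e-3),(290+153*.25,185+50*.25)),(flap(0,.143,0,.01),(290+225*.25,185+80*.25)),((.05,-.105,.125),(290+348*.25,185+195*.25))]
def res(b,sets):
    return np.concatenate([(proj(c,box2w(b,np.array([p for p,_ in s])))-np.array([u for _,u in s])).ravel() for c,s in sets])
for sets in ([(cw,W)],[(cs,S),(cd,D)],[(cw,W),(cs,S),(cd,D)]):
    r=least_squares(lambda b:res(b,sets),[.6,.1,0],loss='soft_l1',f_scale=3)
    print(r.x);print(res(r.x,sets).reshape(-1,2).round(1).tolist())
E
```

```text
[ 0.63966363  0.03207647 -0.06286971]
[[0.1, -3.1], [0.1, 1.2], [4.2, -4.2], [-0.2, 3.0], [0.8, 2.7], [-7.7, 2.6]]
[ 0.63764574  0.03204573 -0.07894742]
[[0.3, -2.3], [-0.3, 1.2], [0.7, 1.0], [-1.6, -0.2], [0.5, -1.2], [1.5, -0.2]]
[ 0.63960385  0.03211318 -0.06342611]
[[0.1, -3.2], [-0.1, 1.1], [4.2, -4.2], [-0.4, 3.0], [0.6, 2.6], [-7.8, 2.6], [0.2, -2.4], [0.1, 0.8], [0.1, 0.0], [-1.5, -0.2], [1.0, -1.4], [2.4, -0.7]]
```

```bash
cat >> h.py <<'E'
B=np.array([.6396,.0321,-.066])
def Rt(phi,sg,spin=0):
    "tool z leaning phi back to robot in box frame, tool y = sg*box y, spun about tool z"
    z=np.array([np.sin(phi),0,-np.cos(phi)]);y=np.array([0,sg,0.])
    M=np.c_[np.cross(y,z),y,z]
    M=E3([0,0,B[2]])@M@E3([0,0,spin])
    return M
def eul(M): return Ro.from_matrix(M).as_euler('xyz')
def tcp(P,M,off=.019): return np.asarray(P)+M[:,2]*off   # grasp point -> TCP
def lugpose(a,phi,sg,d=.131,n=.010,back=0):
    M=Rt(phi,sg); return tcp(box2w(B,flap(a,d,0,n)),M,.019-back),eul(M)
E
python3 - <<'E'
from h import *
f=lambda x:None if x is None else np.round(x,2).tolist()
r=np.radians
for sg in(1,-1):
    for a,ps in((0,(25,40)),(.6,(10,25,40)),(1.2,(0,15,30)),(1.85,(-15,0,15,30))):
        for p in ps: print(sg,a,p,f(solve_ik(*lugpose(a,r(p),sg))))
dp=box2w(B,np.array([-.075,0,.0448])+.055*np.array([c4,0,s4])+.028*np.array([-s4,0,c4]))
print('dial',dp)
for sg in(1,):
  for s in np.arange(-3.1,3.2,.4):
    M=Rt(r(40),sg,s);print(round(s,2),f(solve_ik(tcp(dp,M),eul(M))))
E
```

```text
1 0 25 [-0.1, 0.49, -0.13, 2.01, 0.68, 0.28, 0.68]
1 0 40 [-0.08, 0.5, -0.2, 2.2, 2.24, 0.36, -0.89]
1 0.6 10 [0.08, 0.43, -0.36, 1.93, 0.33, 0.67, 1.02]
1 0.6 25 [-0.12, 0.34, -0.15, 2.14, 0.66, 0.3, 0.66]
1 0.6 40 [0.06, 0.36, -0.43, 2.32, 2.04, 0.42, -0.73]
1 1.2 0 [0.12, 0.4, -0.41, 1.99, 0.22, 0.79, 1.08]
1 1.2 15 [-0.0, 0.29, -0.31, 2.19, 0.41, 0.46, 0.87]
1 1.2 30 [0.24, 0.29, -0.66, 2.37, 1.48, 0.39, -0.23]
1 1.85 -15 [0.13, 0.54, -0.44, 2.0, 0.17, 0.91, 1.11]
1 1.85 0 [0.07, 0.41, -0.39, 2.18, 0.28, 0.59, 0.98]
1 1.85 15 [-0.2, 0.32, -0.15, 2.38, 0.65, 0.24, 0.56]
1 1.85 30 None
-1 0 25 [-0.47, 0.52, 0.37, 2.03, -0.37, 0.21, -1.49]
-1 0 40 [-0.21, 0.5, -0.04, 2.2, 2.39, 0.31, 2.07]
-1 0.6 10 [-0.47, 0.43, 0.36, 1.96, -0.19, 0.61, -1.64]
-1 0.6 25 [-0.62, 0.38, 0.47, 2.17, -0.24, 0.22, -1.62]
-1 0.6 40 [-0.26, 0.34, -0.04, 2.34, 2.26, 0.32, 2.15]
-1 1.2 0 [-0.46, 0.4, 0.33, 2.02, -0.18, 0.75, -1.66]
-1 1.2 15 [-0.59, 0.3, 0.4, 2.22, -0.11, 0.39, -1.76]
-1 1.2 30 None
-1 1.85 -15 [-0.41, 0.53, 0.29, 2.03, -0.26, 0.88, -1.59]
-1 1.85 0 [-0.48, 0.41, 0.29, 2.21, -0.22, 0.55, -1.
[... 198 characters left out ...]
9, 0.83, 2.02]
-2.3 [0.64, 1.04, -1.28, 2.28, 2.09, 1.16, 1.94]
-1.9 [0.64, 1.04, -1.28, 2.28, 2.09, 1.16, 1.54]
-1.5 [-0.06, 0.63, -0.27, 2.32, 2.48, 0.58, 0.34]
-1.1 [0.28, 0.71, -0.71, 2.3, 2.25, 0.75, 0.3]
-0.7 [0.15, 0.67, -0.54, 2.31, 2.32, 0.67, -0.23]
-0.3 [0.06, 0.64, -0.42, 2.31, 2.39, 0.63, -0.73]
0.1 [0.64, 1.04, -1.28, 2.28, 2.09, 1.16, -0.46]
0.5 [0.64, 1.04, -1.28, 2.28, 2.09, 1.16, -0.86]
0.9 [0.64, 1.04, -1.28, 2.28, 2.09, 1.16, -1.26]
1.3 [0.64, 1.04, -1.28, 2.28, 2.09, 1.16, -1.66]
1.7 [0.64, 1.04, -1.28, 2.28, 2.09, 1.16, -2.06]
2.1 [0.64, 1.04, -1.28, 2.28, 2.09, 1.16, -2.46]
2.5 [-0.24, 0.62, -0.04, 2.33, 2.66, 0.53, 2.38]
2.9 [-0.08, 0.62, -0.24, 2.32, 2.5, 0.57, 2.19]
```

```bash
python3 - <<'E'
from h import *
r=np.radians
move_gripper(.5,40)
move_to(*lugpose(0,r(25),1,back=.07))
p,e=read_ee_pos(),read_eef_rot()
im=grab_frame('wrist');cw=campose('wrist',p,e)
for d,y,n in((.143,.007,.02),(.143,-.007,.02),(.109,.007,.02),(.109,-.007,.02),(.109,.093,.003),(.109,-.093,.003)):
    u=proj(cw,box2w(B,flap(0,d,y,n)))[0]
    cv2.circle(im,tuple(int(v) for v in u.round()),3,(255,0,0),1)
cv2.imwrite('pics/pre.png',im[:,:,::-1]);print(read_clock(),np.round(read_joint_positions(),2))
E
```

```text
1.6 [-0.03  0.36 -0.23  2.03  0.55  0.4   0.8 ]
```

View pics/pre.png

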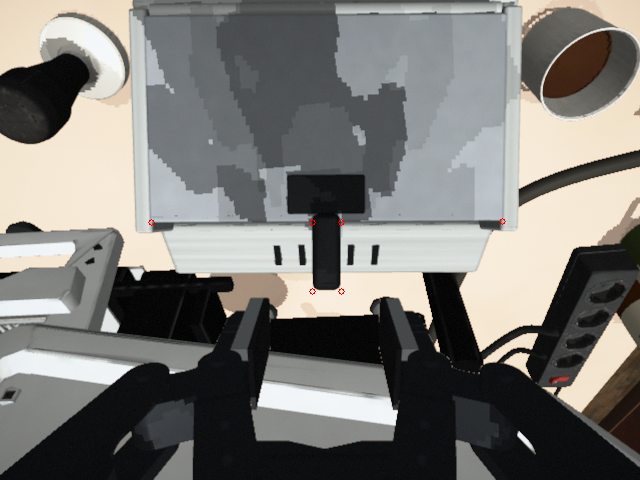

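The predicted points land on the flap corners at (151,222) and (502,221) and on the lug at (313–340, 215–290). The lug is centred between the pads, so I'll pinch it and open the flap.

```bash
cat >> h.py <<'E'
def phi_of(a): return np.radians(np.interp(a,[0,1.85],[25,0]))
def swing(a0,a1,n=12,vel=.12):
    for a in np.linspace(a0,a1,n+1)[1:]:
        move_l(*lugpose(a,phi_of(a),1),vel=vel)
E
python3 - <<'E'
from h import *
print(move_l(*lugpose(0,phi_of(0),1),vel=.08,contact_N=12))
move_gripper(0,40);print(read_finger_gap(),read_gripper_force(),read_wrist_force())
swing(0,1.2,8);print(read_finger_gap(),read_wrist_force(),read_clock())
swing(1.2,1.85,5);print(read_finger_gap(),read_wrist_force(),read_clock())
cv2.imwrite('pics/open.png',grab_frame('side')[185:335,230:430,::-1])
cv2.imwrite('pics/openw.png',grab_frame('wrist')[:,:,::-1])
E
python3 -c "
import cv2
cv2.imwrite('pics/open4.png',cv2.resize(cv2.imread('pics/open.png'),None,fx=3,fy=3))"
```

```text
False
0.15770644906513825 41.511849761009216 [-3.00642837  2.85587241  7.04017121]
0.15549530244789153 [-7.76264244  5.35186305 12.54519328] 5.525
0.15631165424611904 [ 2.29490578  4.27673622 -3.86248483] 7.0083
```

View pics/open4.png

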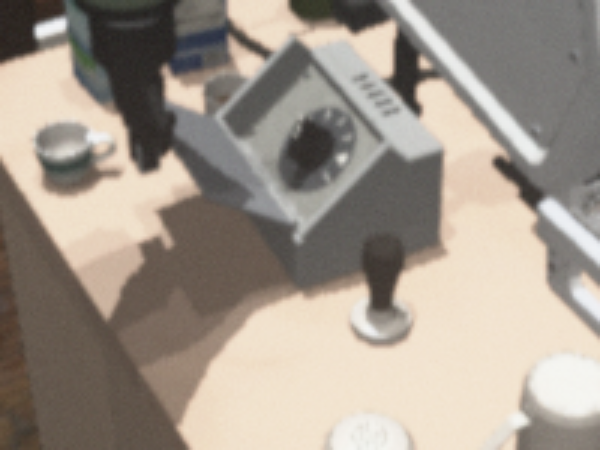

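The side view shows the flap folded down towards the robot with the gripper at (150,160). The dial is exposed at (315,150) in the crop. I'll press it to the stop, release, and look at the dial.

```bash
python3 - <<'E'
from h import *
swing(1.85,1.89,2,.05);print(read_wrist_force())
move_gripper(.4)
p,e=lugpose(1.85,0,1,back=.13);move_l(p,e,vel=.2)
dp=box2w(B,np.array([-.075,0,.0448])+.055*np.array([c4,0,s4])+.028*np.array([-s4,0,c4]))
M=Rt(np.radians(40),1,-.3)
move_to(tcp(dp,M,.019-.09),eul(M))
p,e=read_ee_pos(),read_eef_rot();im=grab_frame('wrist')
np.savez('dial.npz',p=p,e=e,im=im);cv2.imwrite('pics/dial.png',im[:,:,::-1])
print(read_clock(),np.round(read_joint_positions(),2),read_wrist_force())
E
```

```text
[ 4.58632173  2.19172289 -0.2177434 ]
10.7083 [ 0.06  0.42 -0.47  2.42  2.22  0.55 -0.65] [-0.48312033  0.48246181  0.46561211]
```

View pics/dial.png

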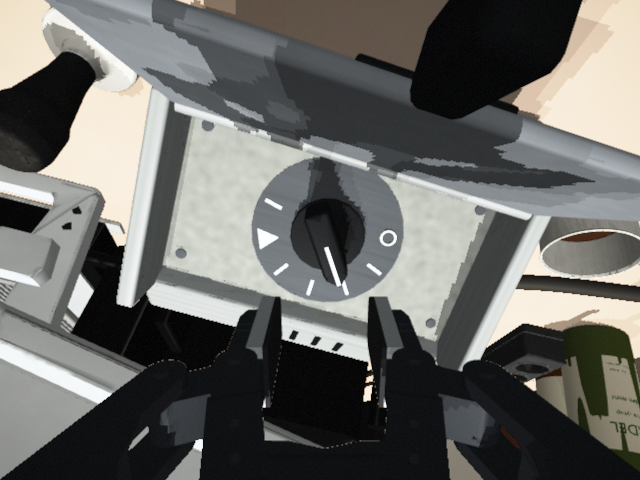

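The wrist view shows the exposed dial: ring mark at (388,238), triangle at (266,238), ticks at (374,269), (346,287), (310,288), (281,270) and (272,203). The pointer's white line runs from (326,247) to (339,284). I'll cast the marks onto the panel plane and check the flap angle from the same picture.

```bash
python3 - <<'E'
from h import *
d=np.load('dial.npz');c=campose('wrist',d['p'],d['e'])
Rb=E3([0,0,B[2]]);O=np.array([B[0],B[1],0])
u=np.array([c4,0,s4]);n=np.array([-s4,0,c4]);l=np.array([0,1.,0]);P0=np.array([-.075,0,.0448])
def cast(px,h):
    ray=c[1]@np.linalg.inv(c[0])@np.array([*px,1.]); o=Rb.T@(c[2]-O); ray=Rb.T@ray
    q=o+ray*((P0+h*n-o)@n)/(ray@n)-P0
    return np.array([q@u,-(q@l)])  # up slope, right
m=[(388,238),(374,269),(346,287),(310,288),(281,270),(266,238),(272,203)]
for h in(0,.001):
    Q=np.array([cast(x,h) for x in m])
    r=least_squares(lambda v:np.hypot(*(Q-v[:2]).T)-v[2],[.05,0,.038])
    a=np.arctan2(Q[:,1]-r.x[1],Q[:,0]-r.x[0])
    print(h,r.x,r.fun.round(4),(a+1.8).round(2))
t=[cast((326,247),.034),cast((339,284),.034)]
v=t[1]-t[0];print('pts',t,'dial ang',1.8+np.arctan2(v[1],v[0]),1.8+np.arctan2(*(t[1]-r.x[:2])[::-1]))
for A in(1.6,1.7,1.8,1.85,1.9):
    print(A,[proj(c,box2w(B,flap(A,*q)))[0].round(0).tolist() for q in((.109,-.093,0),(.109,-.05,0),(.109,.093,0),(.143,-.007,0),(.143,.007,0),(.143,.007,.02),(.0,-.093,0))])
E
python3 -c "
import cv2
a=cv2.imread('pics/dial.png')"
```

```text
0 [0.0523733  0.00015552 0.038601  ] [-0.0001  0.      0.      0.0003 -0.0002 -0.0003  0.0003] [0.   0.59 1.17 1.79 2.38 3.   3.6 ]
0.001 [0.05207325 0.00025554 0.03844043] [-0.0001  0.      0.      0.0003 -0.0002 -0.0003  0.0003] [0.   0.59 1.17 1.79 2.38 3.   3.6 ]
pts [array([0.04955749, 0.00176074]), array([ 0.06836491, -0.01171973])] dial ang 1.178111735863168 1.1661325481423523
1.6 [[-16.0, 83.0], [188.0, 146.0], [753.0, 319.0], [405.0, 250.0], [493.0, 276.0], [553.0, 145.0], [171.0, 103.0]]
1.7 [[-10.0, 28.0], [200.0, 95.0], [777.0, 279.0], [440.0, 154.0], [532.0, 184.0], [589.0, 39.0], [171.0, 103.0]]
1.8 [[1.0, -27.0], [213.0, 43.0], [796.0, 237.0], [475.0, 51.0], [569.0, 84.0], [619.0, -63.0], [171.0, 103.0]]
1.85 [[7.0, -55.0], [220.0, 18.0], [804.0, 215.0], [491.0, -2.0], [585.0, 33.0], [630.0, -111.0], [171.0, 103.0]]
1.9 [[15.0, -81.0], [228.0, -8.0], [810.0, 193.0], [506.0, -53.0], [600.0, -18.0], [638.0, -154.0], [171.0, 103.0]]
```

```bash
cat >> h.py <<'E'
PD=np.array([-.075,0,.0448])+.0522*np.array([c4,0,s4])+np.array([0,-.0002,0])
def dialpose(a,back=0,h=.029):
    M=Rt(np.radians(40),1,a-1.8)
    return tcp(box2w(B,PD+h*np.array([-s4,0,c4])),M,.019-back),eul(M)
E
python3 - <<'E'
from h import *
im=np.load('dial.npz')['im'].astype(int)
print('edge cols',im[5:45:4,230].tolist())
move_l(*dialpose(1.18,.06),vel=.1)
print(move_l(*dialpose(1.18),vel=.06,contact_N=12),read_wrist_force())
move_gripper(0,40);print(read_finger_gap(),read_gripper_force(),read_wrist_force(),read_ft_torque())
q=np.array(read_joint_positions());print(q.round(2))
for k in range(1,7):
    q2=q.copy();q2[6]-=1.83*k/6;move_j(q2)
print(read_wrist_force(),read_ft_torque(),read_finger_gap(),read_clock())
move_gripper(.4);sleep(.3)
p,e=read_ee_pos(),read_eef_rot();M=E3(e)
move_l(np.array(p)-.07*M[:,2],vel=.15)
p,e=read_ee_pos(),read_eef_rot();im=grab_frame('wrist')
np.savez('dial2.npz',p=p,e=e,im=im);cv2.imwrite('pics/dial2.png',im[:,:,::-1]);print(read_clock())
E
```

```text
edge cols [[132, 113, 98], [135, 115, 99], [112, 97, 82], [79, 79, 77], [86, 90, 94], [105, 109, 113], [108, 113, 117], [112, 119, 120], [114, 120, 123], [114, 119, 121]]
False [0.37927824 0.03291452 0.3209825 ]
0.15523290717883953 43.04718196392059 [-5.99092258  3.11027532  4.48151509] [0.63776563 1.06125333 0.40879428]
[ 0.04  0.64 -0.4   2.32  2.41  0.63 -0.44]
[-1.54273727 -6.85938073 -0.8389365 ] [-1.20610628  1.3913478  -1.04702938] 0.15386883575837645 15.0333
16.3333
```

View pics/dial2.png

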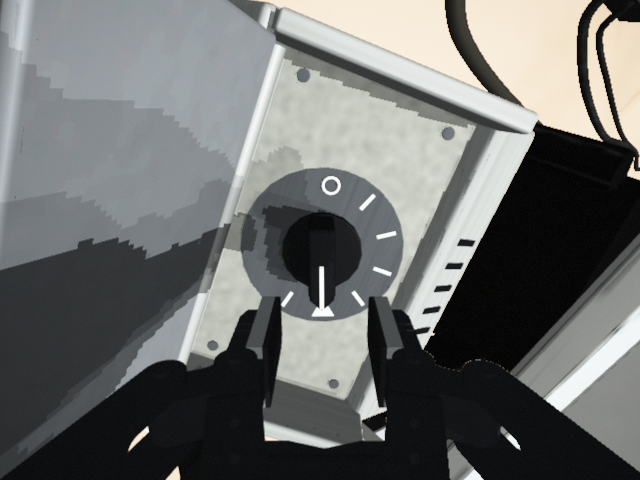

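The white pointer line, ending at (322,308), points straight at the triangle at (322,312), so the dial is set. I also checked the earlier picture: the flap edge at column 230 is near row 17, which gives an angle of about 1.855, so it had reached its stop. Now I'll shut the flap.

```bash
python3 - <<'E'
from h import *
move_to(*dialpose(1.5,.09))
move_to(*lugpose(1.85,0,1,back=.13))
print(move_l(*lugpose(1.85,0,1),vel=.1,contact_N=12),read_wrist_force())
move_gripper(0,40);print(read_finger_gap(),read_wrist_force())
swing(1.85,.1,12);print(read_finger_gap(),read_wrist_force())
swing(.1,0,2,.05);print(read_wrist_force())
swing(0,-.04,3,.03);print(read_wrist_force(),read_finger_gap())
move_gripper(.5);sleep(.2);p,e=lugpose(0,phi_of(0),1,back=.07);move_l(p,e,vel=.12)
p,e=read_ee_pos(),read_eef_rot();im=grab_frame('wrist');cw=campose('wrist',p,e)
for d,y,n in((.143,.007,.02),(.143,-.007,.02),(.109,.007,.02),(.109,-.007,.02),(.109,.093,.003),(.109,-.093,.003)):
    u=proj(cw,box2w(B,flap(0,d,y,n)))[0];cv2.circle(im,tuple(int(v) for v in u.round()),3,(255,0,0),1)
cv2.imwrite('pics/shut.png',im[:,:,::-1]);print(read_clock(),read_wrist_force())
E
```

```text
False [ 0.78701986 -0.08710465 -0.16156524]
0.1537934200146882 [-1.95377132  1.02337245  1.22059259]
0.15558791988422738 [4.20378879 4.08662606 1.89992484]
[3.14366378 4.07096443 3.19805401]
[3.11228499 4.78999094 3.85520529] 0.1576659665266788
27.6917 [ 0.87060972 -0.15297076 -0.49282037]
```

View pics/shut.png

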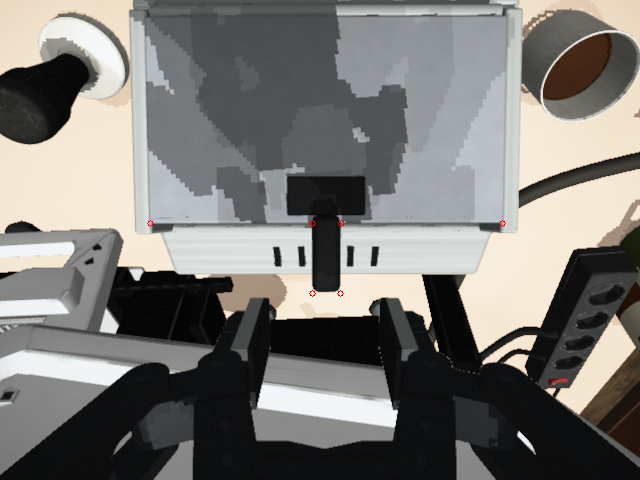

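The picture matches the starting one, with the lug at (313–340, 217–291). The stop force was faint, though, so I'll press the lug gently with shut fingers to make sure the flap is fully closed.

```bash
python3 - <<'E'
from h import *
M=Rt(np.radians(25),1);e=eul(M)
P=lambda n:box2w(B,flap(0,.128,0,n))
move_gripper(0,20)
move_l(P(.045),e,vel=.1)
hit=move_l(P(.012),e,vel=.03,contact_N=8)
p=Ro.from_euler('z',-B[2]).apply(np.array(read_ee_pos())-[B[0],B[1],0])-flap(0,0,0,0)
print(hit,'n=',p@[-s4,0,c4],read_wrist_force())
move_l(P(.06),e,vel=.1)
move_l(*lugpose(0,phi_of(0),1,back=.07),vel=.15)
im=grab_frame('wrist')
a=cv2.imread('pics/pre.png',0).astype(int);c=cv2.cvtColor(im,cv2.COLOR_RGB2GRAY).astype(int)
for x in(200,450): # flap edge & block rear edge rows
    for i in(a,c): print(x,i[214:232,x].tolist(),i[266:280,x].tolist())
print(read_clock(),read_wrist_force())
for n in("scene","side"): 
    d=cv2.absdiff(grab_frame(n)[:,:,::-1],cv2.imread(f'pics/{n}0.png')).max(2)>60
    print(n,[s.tolist() for s in cv2.connectedComponentsWithStats(cv2.morphologyEx(d.astype('uint8'),cv2.MORPH_OPEN,np.ones((3,3))))[2][1:]])
E
```

```text
True n= 0.022243385484273494 [-13.51665729  -2.88433082  21.32777478]
200 [190, 192, 191, 192, 194, 198, 203, 173, 113, 102, 126, 151, 179, 198, 207, 213, 207, 214] [221, 220, 215, 215, 218, 221, 202, 222, 235, 235, 235, 165, 7, 8]
200 [190, 191, 190, 192, 192, 194, 202, 198, 156, 104, 114, 137, 165, 190, 204, 211, 214, 214] [225, 221, 219, 217, 218, 220, 215, 203, 226, 235, 235, 222, 134, 5]
450 [167, 167, 166, 167, 170, 169, 134, 98, 107, 131, 158, 186, 201, 208, 211, 204, 211, 219] [218, 216, 215, 215, 212, 197, 114, 10, 4, 8, 4, 9, 7, 8]
450 [169, 168, 168, 167, 167, 168, 169, 143, 107, 104, 129, 153, 181, 199, 207, 211, 208, 214] [220, 220, 216, 216, 215, 213, 193, 114, 14, 11, 11, 6, 8, 7]
30.1333 [ 2.72668986e-04  4.44883430e-01 -5.48524312e-01]
scene [[273, 0, 26, 21, 258], [235, 0, 189, 176, 6165], [500, 0, 24, 93, 1097], [440, 42, 69, 112, 1776], [416, 55, 5, 4, 17], [309, 59, 5, 4, 17], [411, 60, 3, 3, 9], [303, 64, 19, 24, 271], [404, 64, 4, 4, 14], [292, 71, 7, 21, 105], [334, 71, 26, 11, 176], [393, 72, 4, 4, 15], [294, 96, 36, 71, 1532], [330, 98, 21, 12, 156], [559, 1
[... 822 characters left out ...]
191, 54, 86, 69, 2265], [282, 69, 7, 9, 43], [359, 109, 9, 7, 42], [278, 116, 41, 30, 723], [335, 132, 38, 56, 1040], [295, 149, 3, 3, 9], [97, 154, 23, 17, 138], [331, 164, 5, 4, 20], [312, 169, 12, 11, 78], [337, 175, 5, 5, 22], [332, 181, 3, 4, 12], [336, 193, 4, 5, 17], [56, 195, 26, 31, 250], [62, 208, 19, 21, 151], [322, 219, 3, 3, 9], [343, 221, 10, 18, 111], [353, 221, 23, 16, 228], [84, 222, 32, 9, 180], [94, 233, 3, 3, 9], [65, 234, 22, 26, 258], [283, 264, 43, 37, 898], [361, 269, 28, 20, 323], [316, 280, 37, 38, 601], [183, 321, 9, 12, 83], [196, 323, 7, 14, 80], [291, 322, 20, 21, 245], [202, 338, 4, 3, 12], [162, 357, 52, 21, 393], [104, 361, 13, 12, 106], [122, 382, 6, 3, 18]]
```

The flap edge and the block edge have moved by the same 1 px, and the lug resisted about 25 N at the expected height. The flap is shut and the robot is clear of everything.

```bash
python3 -c "
from plant import *
print(finish_job())"
```

```text
the job is handed in; nothing more can be done
None
```

The job is done and handed in at about 30 s of the 70 s: the flap went right down to its stop, the dial was turned clockwise to rest on the triangle mark, and the flap is fully shut again; the robot touches nothing and was kept clear of the other items.

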